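# Sieve the nut out from the bearing

### The job

A brass nut has got in with the ball bearing in the hand sieve. Lift the sieve by its orange grip, hold it level over the shallow green tray and shake it side to side until the nut drops through into the tray; then stand the sieve, with the bearing still in it, back down on the table clear of the tray.

Things in the scene. Friction and masses are not known exactly. Their poses are not given: they have to be found in the camera images.
- sieve: Bright metal hand sieve, 0.35 kg, 150 (x) x 136 (y) mm, walls 40 high; origin at centre of underside. Deck top at z 11: smooth blank strip along x (|y|<19), beyond it on both sides (|y| 19 to 51) rows of four open holes 33x32 mm. Fixed bail handle over the middle: straight orange grip, 100 long (x), 20 thick (y), 26 tall, its middle 105 mm above the origin; about 80 mm of free space under it.
- tray: Shallow open green tray, loose, 0.9 kg, 200 mm along its x and 240 mm along its y, 40 mm high, walls 3 mm, its inner floor 10 mm above the table; origin at the centre of its underside, z up.
- nut: Brass hexagon nut, 22 mm across flats, 11 high, 25 g, slightly oily; origin at the centre of its underside. Starts lying on the sieve's blank strip and passes the holes. Carried gently it stays put; it must slide about 20 mm along the sieve's y to drop: quick strokes of about 60 mm along y, each in about 0.2 s, several to and fro, make it slide.
- bearing: Ball bearing, 52 mm diameter, 16 mm high; origin at the centre of its underside. Starts lying on the sieve's blank strip beside the nut; too big for the holes. (A smaller bearing on the table has no part in this.)
Mind the look-alikes: they are no part of the job. Leave any blue or turquoise look-alike of the bearing alone.

How it is judged:
On the way, in this order (a step that is already met when the one before it is completed fails the run):
1. the sieve is held clear of the table with the nut and the bearing still in it (height (world z) of sieve above 0.02 m and contact force between the fingers and sieve above 0.5 N and z of nut in the frame of sieve above 0.006 m and z of bearing in the frame of sieve above 0 m), for 0.1 s.
2. the nut has dropped into the tray while the sieve is held above it (contact force between the fingers and sieve above 0.5 N and height (world z) of sieve above 0.03 m and horizontal distance between sieve and tray below 0.12 m and z of nut in the frame of tray below 0.032 m and x of nut in the frame of tray between -0.1 and 0.1 m and y of nut in the frame of tray between -0.12 and 0.12 m), for 0.1 s.
At the end, for the whole second after the job is handed in: The nut lies inside the tray, the bearing lies in the sieve, and sieve and tray both stand on the table top, upright within about 6 degrees (0.1 rad), not touching one another, let go and at rest (z of nut in the frame of tray between -0.005 and 0.032 m and x of nut in the frame of tray between -0.1 and 0.1 m and y of nut in the frame of tray between -0.12 and 0.12 m and x of bearing in the frame of sieve between -0.075 and 0.075 m and y of bearing in the frame of sieve between -0.068 and 0.068 m and z of bearing in the frame of sieve between -0.02 and 0.05 m and height (world z) of sieve between -0.01 and 0.008 m and angle between each of sieve, tray's own z axis and vertical below 0.1 rad and height (world z) of tray between -0.01 and 0.01 m and contact force between sieve and tray below 0.1 N and linear speed of each of sieve, nut below 0.02 m/s).
It fails at once if the sieve is tipped more than about 30 degrees (0.5 rad) from level (angle between sieve's own z axis and vertical above 0.5 rad).
It also fails if it takes over 54 s, if anything falls off the work surface, if the arm or the gripper's body presses on something with over 40 N, if the wrist force passes 120 N, or if a joint passes its speed limit or range.

### The arm

A 6-joint arm with a two-finger parallel gripper is mounted at the origin on a cart in front of the work surface, level with it; the furniture and walls round the work are solid. World frame = base frame: x ahead of the robot, y to its left, z up, the work surface at z = 0. Lengths are in m, angles in rad, forces in N, time in s.
With the tool pointing down it reaches from about 0.375 to 0.975 m from the base axis. Payload 3.8 kg.
Tool frame: the origin (TCP) lies at the very end of the fingers, on their centre line; the grasp point (between the pads) lies 19 mm behind it; z points along the fingers, y is the line along which they close (so a half turn about z gives the same grasp; the last joint's range is limited). The gripper opens to 85 mm and grips with 20 to 120 N. Pads are 22 mm wide; open, the fingers measure 114 mm over their backs; the gripper's body (76 mm by 85 mm) begins 54 mm behind the grasp point. The pads swing forward as they close: fully open they stand 13 mm farther back than shut.
Start: joints at [1.239, 0.264, 1.604, -0, 1.274, -0.037], TCP at [0.196, 0.646, 0.231] pointing down, gripper open.
Joint ranges: [-2.63, 2.63], [-0.94, 2.18], [0.31, 2.57], [-1.31, 4.45], [0, 2.66], [-2.55, 2.55]. Speed limits (rad/s): [2.57, 2.57, 3.14, 3.14, 3.14, 3.14].

### API

Orientations are given as a 3x3 rotation matrix whose columns are the frame's x, y, z axes.
In Python, from cell import manip gives the robot as it stands.
- The arm moves only by the tool servo_tool, never from a script. Its argument "increments" is text: rows parted by semicolons, each of 7 numbers parted by spaces: the finger opening in m, from 0 to 0.0854, then the shift along the tool's x, y, z in m, then the turn, a rotation vector about the tool's x, y, z in rad. In form: jaw x y z ax ay az; .... A call has 1 to 8 rows; each row shifts and turns the commanded pose from where the row before left it, along the tool's axes as they then stand; what a row does not reach is not made up. A row lasts 1/12 s, in which the tool goes at most 41.7 mm and 7.16 degrees, less where a joint would pass 70% of its speed; a pose out of reach is approached as far as the arm can. A call with a gripper value outside its range is refused whole. The fingers move at their own pace and stop on an object; the grip force is fixed at half the most. Time passes only in rows, so rows that do not move let the fingers close. It gives the time, the measured TCP pose, the force, the opening and the grip force at its end, in the units of the state.
- manip.state(): the state, without advancing time (a new reading comes with each control period).
- manip.read_camera(name): name is "scene" or "top" or "wrist"; returns a dict with "color" (420x560x3 uint8, red, green, blue), "K" (3x3 intrinsics, pixels), "R" (3x3) and "t" (3): a world point X has camera coordinates R X + t. Camera axes: x right, y down, z forward; pixel columns grow to the right and rows downward; lengths in m; the calibration is good to about 2 mm. The wrist camera is an equidistant fisheye: a pixel r from the principal point sees the ray r / f radians off the axis. A picture is of the moment at which its call begins. There is no depth.
- manip.job_done(): hands the job in; it is judged then, once.
Trained networks look in the newest picture that a camera, given by its name, has taken for a name from the list of things; names that differ only in an ending like _2 or _b are one class to them, and where a whole thing is asked for, a point or a joint stands for the part that bears it (a point fixed in the world has none). Each returns a list of dicts, best first, with "score" (0 to 1); they miss things now and then, are a little off and sometimes report something else, mostly with a low value. They report only what shows in the picture. A call takes as long as a camera call. They do not tell look-alikes from the thing itself.
- manip.spot_in(name, camera): "point" ([x, y, z] in m, in world coordinates, good to about 4 mm: the middle of the surface that is visible of it).
- manip.outline_of(name, camera): "pixels" (420x560 bool, what is visible of it).
The state is a dict: "time": time; "qpos": joint angles; "joint_vel": joint speeds; "effort": joint torques, N m; "position": TCP position; "eef_rot": TCP orientation; "ft_force": force on the tool from outside, world axes, zero at the start; "torque": the same for the moment, N m; "finger_gap": opening from 0.0 (shut) to 1.0 (fully open); "gripper_force": force on a finger pad.
Only numpy, scipy, OpenCV 4.12 (cv2) and the standard library are available. Lean on these libraries where they do the work, as an engineer would, in place of code of your own. Each camera call takes 0.05 s, during which the arm holds its last target. There are 200 camera calls.

## Working session

There is one attempt and no reset: what is moved stays moved. The work goes in short steps, Python scripts to look and compute and a tool call to move; the robot and the scene stay as the last step left them, time stands still between calls to the robot, and variables do not carry over. Pictures are saved under pics/ and viewed, at most 10 in all, crops included, and the job is handed in when it is done.

Besides the shell and the picture viewer there is one more tool, called as name(argument=value, ...) on one line, values as JSON. servo_tool: Moves the arm, as the interface text tells. Its arguments: {"type":"object","properties":{"increments":{"type":"string"}},"required":["increments"]}

```bash
mkdir -p pics; python3 - <<'E'
from cell import manip
import cv2,numpy as np
for c in("scene","top"):
    im=manip.read_camera(c); cv2.imwrite(f"pics/{c}0.png",im["color"][:,:,::-1])
    for n in("sieve","tray","nut","bearing"):
        print(c,n,[(np.round(d["point"],3).tolist(),round(d["score"],2)) for d in manip.spot_in(n,c)])
s=manip.state();print(s["time"],s["position"],s["eef_rot"])
a=cv2.imread("pics/scene0.png");b=cv2.imread("pics/top0.png")
E
```

```text
scene sieve [([0.5, 0.206, 0.034], 0.57), ([0.47, -0.218, 0.008], 0.54)]
scene tray [([0.469, -0.215, 0.008], 0.73)]
scene nut [([0.479, 0.214, 0.016], 0.55)]
scene bearing [([0.535, 0.054, 0.01], 0.6), ([0.522, 0.194, 0.025], 0.48), ([0.517, 0.365, 0.01], 0.44)]
top sieve [([0.506, 0.212, 0.021], 0.97)]
top tray [([0.474, -0.217, 0.014], 0.66)]
top nut []
top bearing [([0.53, 0.365, 0.017], 0.6), ([0.531, 0.191, 0.027], 0.58), ([0.543, 0.058, 0.013], 0.52)]
0.5 [0.19612069 0.64585999 0.23126554] [[-9.56856339e-01  2.90561433e-01  1.35102621e-05]
 [ 2.90561432e-01  9.56856339e-01 -3.87003746e-05]
 [-2.41722162e-05 -3.31051376e-05 -9.99999999e-01]]
```

View pics/scene0.png

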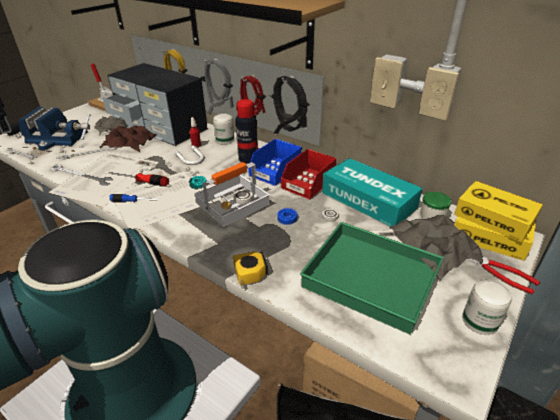

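View pics/top0.png

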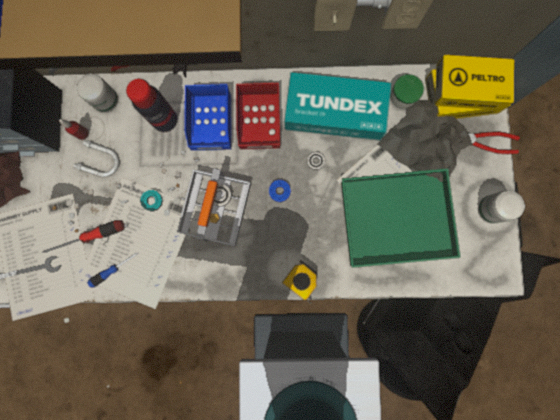

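The top view shows the sieve with its orange grip at (213,205) and a steel bearing in it at (222,190). The green tray is at (401,217). Bearing look-alikes are blue (280,190), turquoise (151,200) and small steel (316,160). The one in the sieve fits the description, and I'll check it in a crop while measuring the grip and tray.

```bash
cat > h.py <<'E'
import cv2,numpy as np
from cell import manip
def ray(im,px,z):
    K,R,t=im["K"],im["R"],im["t"]; px=np.atleast_2d(np.asarray(px,float))
    d=(np.linalg.inv(K)@np.c_[px,np.ones(len(px))].T).T@R; c=-R.T@t
    return c+d*((z-c[2])/d[:,2])[:,None]
def orange(im,roi):
    h=cv2.cvtColor(im["color"],cv2.COLOR_RGB2HSV); m=cv2.inRange(h,(5,150,110),(18,255,255))
    k=np.zeros_like(m); x0,y0,x1,y1=roi; k[y0:y1,x0:x1]=m[y0:y1,x0:x1]; return k
E
python3 - <<'E'
from h import *
im=manip.read_camera("top")
m=orange(im,(180,150,250,250)); p=np.argwhere(m)[:,::-1]
w=ray(im,p,0.118)[:,:2]; r=cv2.minAreaRect(w.astype(np.float32)*1000); print("grip",r,len(p),p.mean(0))
c=-im["R"].T@im["t"];print("cam",c)
o=manip.outline_of("tray","top")[0]["pixels"]; q=np.argwhere(o)[:,::-1]
print("tray",cv2.minAreaRect(ray(im,q,0.04)[:,:2].astype(np.float32)*1000))
o=manip.outline_of("sieve","top")[0]["pixels"]; q=np.argwhere(o)[:,::-1]
print("sieve",cv2.minAreaRect(ray(im,q,0.04)[:,:2].astype(np.float32)*1000))
s=manip.read_camera("scene"); m=orange(s,(190,150,280,230)); p2=np.argwhere(m)[:,::-1]; print("scene grip",p2.mean(0),ray(s,p2.mean(0),0.105), ray(im,p.mean(0),.115))
a=cv2.resize(im["color"][150:255,170:330],None,fx=4,fy=4,interpolation=2)
cv2.imwrite("pics/crop1.png",a[:,:,::-1])
E
```

```text
grip ((501.4257507324219, 205.26699829101562), (30.726320266723633, 97.47212982177734), 76.0954360961914) 402 [207.05223881 203.00248756]
cam [0.38226673 0.04079372 1.01008574]
tray ((470.83642578125, -214.94517517089844), (209.48741149902344, 252.2386932373047), 3.6654441356658936)
sieve ((507.72088623046875, 209.246337890625), (143.59226989746094, 166.0272979736328), 75.44419860839844)
scene grip [228.87955182 172.80672269] [[0.50252008 0.21196223 0.105     ]] [[0.50251201 0.21168559 0.115     ]]
```

View pics/crop1.png

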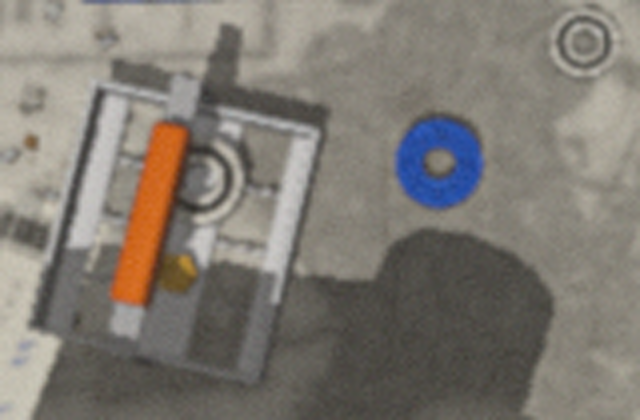

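The crop confirms it: the orange grip is at (150,215), with the steel bearing (208,178) and brass nut (180,270) both inside the sieve. The blue look-alike is outside at (440,160). Grip centre is about (0.502, 0.211), with its axis at -14°.

servo_tool(increments="0.085 -0.013 -0.010 0 0 0 0;0.085 -0.026 -0.0205 0 0 0 0;0.085 -0.028 -0.022 0 0 0 0;0.085 -0.028 -0.022 0 0 0 0;0.085 -0.028 -0.022 0 0 0 0;0.085 -0.028 -0.022 0 0 0 0;0.085 -0.028 -0.022 0 0 0 0;0.085 -0.028 -0.022 0 0 0 0")

```text
time: 1.37
position: [0.3478, 0.4279, 0.2314]
eef_rot: [[-0.957, 0.29, 0.001], [0.29, 0.957, -0.0], [-0.001, 0.0, -1.0]]
ft_force: [0.6, 0.3, 0.8]
finger_gap: 0.995
gripper_force: 0.0
```

servo_tool(increments="0.085 -0.028 -0.022 0 0 0 0;0.085 -0.028 -0.022 0 0 0 0;0.085 -0.028 -0.022 0 0 0 0;0.085 -0.028 -0.022 0 0 0 0;0.085 -0.028 -0.022 0 0 0 0;0.085 -0.028 -0.022 0 0 0 0;0.085 -0.028 -0.022 0 0 0 -0.05;0.085 -0.020 -0.012 0 0 0 0")

```text
time: 2.03
position: [0.5072, 0.2056, 0.2316]
eef_rot: [[-0.97, 0.242, 0.001], [0.242, 0.97, -0.001], [-0.001, -0.001, -1.0]]
ft_force: [0.7, 0.4, -0.0]
finger_gap: 0.994
gripper_force: 0.0
```

```bash
python3 - <<'E'
from h import *
manip.read_camera("wrist")
s=manip.state();print(s["time"],s["position"].round(4) if hasattr(s["position"],"round") else s["position"],np.round(s["eef_rot"],3).tolist())
im=manip.read_camera("wrist"); cv2.imwrite("pics/w1.png",im["color"][:,:,::-1])
f=im["K"][0,0]; cx,cy=im["K"][0,2],im["K"][1,2]; R,t=im["R"],im["t"]; c=-R.T@t; print("cam",c)
m=orange(im,(0,0,560,420)); n,l,st,ce=cv2.connectedComponentsWithStats(m); i=1+st[1:,4].argmax()
p=np.argwhere(l==i)[:,::-1].astype(float); print(st[i],ce[i])
d=p-[cx,cy]; r=np.hypot(*d.T); th=r/f; v=np.c_[d/r[:,None]*np.sin(th)[:,None],np.cos(th)]@R
w=(c+v*((0.118-c[2])/v[:,2])[:,None])[:,:2]
print(cv2.minAreaRect(w.astype(np.float32)*1000),w.mean(0)); mu,e,_=cv2.PCACompute2(w.astype(np.float32),None); print(e,np.degrees(np.arctan2(e[0,1],e[0,0])))
E
```

```text
2.0833 [0.5098 0.2038 0.2316] [[-0.969, 0.245, 0.003], [0.245, 0.969, -0.003], [-0.004, -0.002, -1.0]]
cam [0.44293322 0.22132789 0.37399813]
[ 273  132   25  117 2668] [285.64692654 189.36281859]
((502.888916015625, 212.6074676513672), (19.0633544921875, 97.40847778320312), 76.49525451660156) [0.50112628 0.21336292]
[[ 0.9702089 -0.2422697]
 [ 0.2422697  0.9702089]] -14.020538
```

View pics/w1.png

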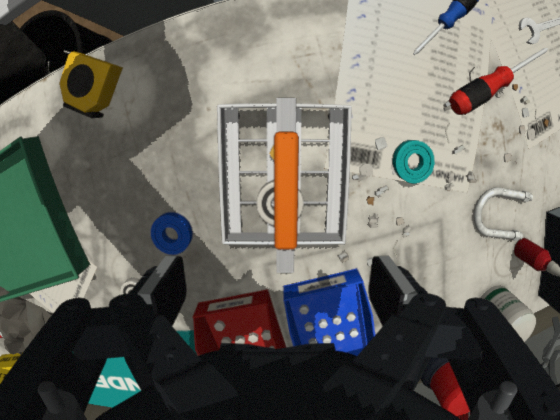

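The wrist view shows the sieve with its grip at (286,190), aligned with the tool's x axis. The refined centre is (0.503, 0.2125) at -14°, so I'll descend there.

servo_tool(increments="0.085 0.009 0.0065 0.01 0 0 0;0.085 0 0 0.025 0 0 0;0.085 0 0 0.025 0 0 0;0.085 0 0 0.025 0 0 0;0.085 0 0 0.025 0 0 0;0.085 0 0 0.02 0 0 0;0.085 0 0 0.012 0 0 0;0.085 0 0 0.004 0 0 0")

```text
time: 2.8
position: [0.4956, 0.2182, 0.0822]
eef_rot: [[-0.971, 0.241, -0.005], [0.241, 0.971, -0.002], [0.005, -0.003, -1.0]]
ft_force: [-0.9, 0.1, -1.0]
finger_gap: 1.0
gripper_force: 0.0
```

servo_tool(increments="0.06 0 0 0 0 0 0;0.05 0 0 0 0 0 0;0.04 0 0 0 0 0 0")

```text
time: 3.05
position: [0.5002, 0.2187, 0.0869]
eef_rot: [[-0.97, 0.242, 0.003], [0.242, 0.97, 0.001], [-0.002, 0.002, -1.0]]
ft_force: [-0.1, 0.2, 0.4]
finger_gap: 0.596
gripper_force: 0.0
```

servo_tool(increments="0.045 -0.002 -0.0025 0.001 0 0 0;0.045 -0.002 -0.0025 0.001 0 0 0;0.045 0 0 0 0 0 0;0.03 0 0 0 0 0 0;0.025 0 0 0 0 0 0;0.022 0 0 0 0 0 0;0.018 0 0 0 0 0 0;0.015 0 0 0 0 0 0")

```text
time: 3.72
position: [0.5021, 0.2125, 0.0835]
eef_rot: [[-0.97, 0.242, 0.001], [0.242, 0.97, 0.001], [-0.001, 0.001, -1.0]]
ft_force: [1.1, 2.0, 0.6]
finger_gap: 0.227
gripper_force: 58.5
```

servo_tool(increments="0.01 0 0 0 0 0 0;0.0 0 0 0 0 0 0;0.0 0 0 0 0 0 0;0.0 0 0 0 0 0 0;0.0 0 0 0 0 0 0")

```text
time: 4.13
position: [0.5021, 0.2124, 0.0835]
eef_rot: [[-0.97, 0.242, 0.001], [0.242, 0.97, 0.001], [-0.0, 0.001, -1.0]]
ft_force: [1.6, 3.1, 0.3]
finger_gap: 0.222
gripper_force: 58.5
```

Gripped, so I'll lift gently.

servo_tool(increments="0 0 0 -0.002 0 0 0;0 0 0 -0.004 0 0 0;0 0 0 -0.006 0 0 0;0 0 0 -0.008 0 0 0;0 0 0 -0.010 0 0 0;0 0 0 -0.010 0 0 0;0 0 0 -0.010 0 0 0;0 0 0 -0.008 0 0 0")

```text
time: 4.8
position: [0.5024, 0.2123, 0.1433]
eef_rot: [[-0.97, 0.242, 0.002], [0.242, 0.97, 0.001], [-0.002, 0.001, -1.0]]
ft_force: [0.5, -0.5, -6.1]
finger_gap: 0.227
gripper_force: 58.8
```

servo_tool(increments="0 0 0 -0.006 0 0 0;0 0 0 -0.004 0 0 0;0 0 0 -0.002 0 0 0;0 0 0 0 0 0 0;0 0 0 0 0 0 0")

```text
time: 5.22
position: [0.5015, 0.212, 0.1529]
eef_rot: [[-0.97, 0.242, -0.001], [0.242, 0.97, -0.0], [0.001, -0.0, -1.0]]
ft_force: [-0.4, -0.5, -5.9]
finger_gap: 0.23
gripper_force: 58.8
```

```bash
python3 - <<'E'
from h import *
ims={c:manip.read_camera(c)["color"] for c in("scene","wrist")}
a=cv2.resize(ims["scene"][100:260,150:300],(450,480),interpolation=2); b=ims["wrist"][60:280,180:400]; b=cv2.resize(b,(350,350)); b=cv2.copyMakeBorder(b,0,130,0,0,0)
cv2.imwrite("pics/l1.png",np.hstack([a,b])[:,:,::-1])
E
```

```text
(no output)
```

View pics/l1.png

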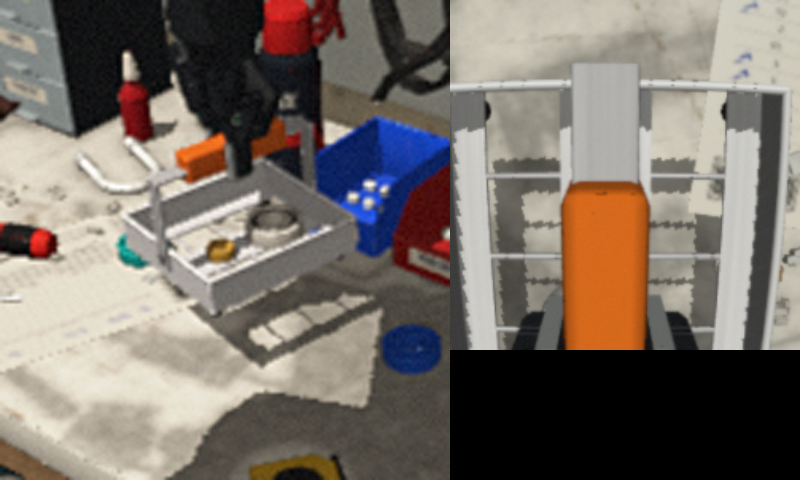

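The sieve is lifted and level. The nut (220,250) and bearing (275,222) are still in it, so I'll carry it to the tray with gentle ramps.

servo_tool(increments="0 -0.0005 -0.003 0 0 0 0;0 -0.001 -0.006 0 0 0 0;0 -0.0015 -0.009 0 0 0 0;0 -0.002 -0.012 0 0 0 0;0 -0.0026 -0.015 0 0 0 0;0 -0.0031 -0.018 0 0 0 0;0 -0.0034 -0.0197 0 0 0 0;0 -0.0034 -0.0197 0 0 0 0")

```text
time: 5.98
position: [0.4934, 0.1066, 0.1532]
eef_rot: [[-0.97, 0.242, -0.0], [0.242, 0.97, -0.001], [0.0, -0.001, -1.0]]
ft_force: [0.8, 0.2, -5.4]
finger_gap: 0.226
gripper_force: 59.0
```

servo_tool(increments="0 -0.0034 -0.0197 0 0 0 0;0 -0.0034 -0.0197 0 0 0 0;0 -0.0034 -0.0197 0 0 0 0;0 -0.0034 -0.0197 0 0 0 0;0 -0.0034 -0.0197 0 0 0 0;0 -0.0034 -0.0197 0 0 0 0;0 -0.0034 -0.0197 0 0 0 0;0 -0.0034 -0.0197 0 0 0 0")

```text
time: 6.65
position: [0.4812, -0.053, 0.1533]
eef_rot: [[-0.97, 0.243, -0.0], [0.243, 0.97, -0.0], [-0.0, -0.0, -1.0]]
ft_force: [0.5, 0.6, -6.2]
finger_gap: 0.23
gripper_force: 59.0
```

servo_tool(increments="0 -0.0034 -0.0197 0 0 0 0;0 -0.0034 -0.0197 0 0 0 0;0 -0.0034 -0.0197 0 0 0 0;0 -0.0034 -0.0197 0 0 0 0;0 -0.0034 -0.0197 0 0 0 0;0 -0.0031 -0.018 0 0 0 0;0 -0.0026 -0.015 0 0 0 0;0 -0.002 -0.012 0 0 0 0")

```text
time: 7.32
position: [0.4702, -0.1983, 0.1533]
eef_rot: [[-0.97, 0.244, -0.0], [0.244, 0.97, -0.001], [0.0, -0.001, -1.0]]
ft_force: [0.4, -0.3, -5.5]
finger_gap: 0.226
gripper_force: 59.0
```

servo_tool(increments="0 -0.0015 -0.009 0 0 0 0;0 -0.001 -0.006 0 0 0 0;0 -0.0005 -0.003 0 0 0 0;0 0 0 0 0 0 0;0 0 0 0 0 0 0")

```text
time: 7.73
position: [0.4698, -0.2139, 0.1532]
eef_rot: [[-0.97, 0.242, -0.0], [0.242, 0.97, 0.001], [0.0, 0.0, -1.0]]
ft_force: [0.7, -0.1, -5.3]
finger_gap: 0.226
gripper_force: 59.0
```

servo_tool(increments="0 0 0 0 0 0 -0.02;0 0 0 0 0 0 -0.04;0 0 0 0 0 0 -0.06;0 0 0 0 0 0 -0.06;0 0 0 0 0 0 -0.06;0 0 0 0 0 0 -0.04;0 0 0 0 0 0 -0.02;0 0 0 0 0 0 0")

```text
time: 8.4
position: [0.47, -0.2137, 0.1532]
eef_rot: [[-0.998, -0.057, -0.0], [-0.057, 0.998, 0.0], [0.0, 0.0, -1.0]]
ft_force: [-0.7, -0.0, -5.9]
finger_gap: 0.22
gripper_force: 59.0
```

```bash
python3 - <<'E'
from h import *
s=manip.state();print(s["time"],np.round(s["position"],3),np.round(s["qpos"],2))
ims={c:manip.read_camera(c)["color"] for c in("scene","top")}
a=cv2.resize(ims["scene"][130:340,280:460],(386,450),interpolation=2); b=cv2.resize(ims["top"][130:300,320:480],(414,450))
cv2.imwrite("pics/t1.png",np.hstack([a,b])[:,:,::-1])
for c in("scene","top"): print(c,[(np.round(d["point"],3).tolist(),round(d["score"],2)) for d in manip.spot_in("nut",c)])
E
```

```text
8.4 [ 0.47  -0.214  0.153] [-0.48  0.03  2.02  0.    1.09 -2.1 ]
scene [([0.449, -0.219, 0.088], 0.56)]
top [([0.448, -0.216, 0.091], 0.64)]
```

View pics/t1.png

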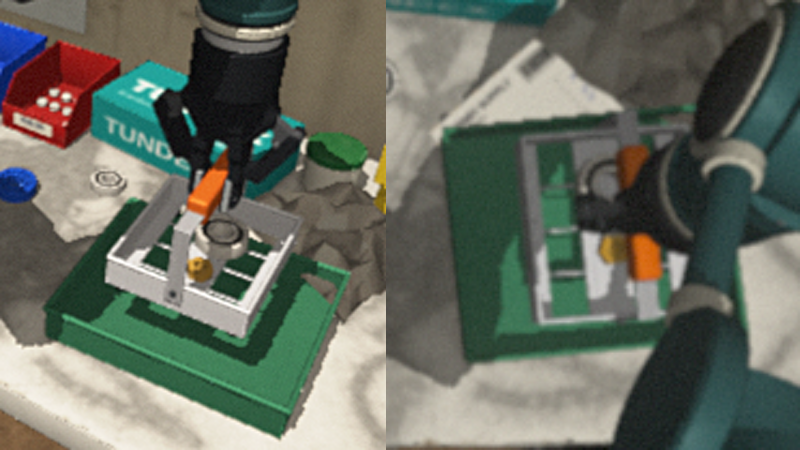

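Hovering over the tray: the nut (200,268 in the left image) and bearing (220,238) are still in the sieve. Next, the shake.

servo_tool(increments="0 0 0.015 0.008 0 0 0;0 0 0.015 0 0 0 0;0 0 -0.030 0 0 0 0;0 0 -0.030 0 0 0 0;0 0 0.030 0 0 0 0;0 0 0.030 0 0 0 0;0 0 -0.030 0 0 0 0;0 0 -0.030 0 0 0 0")

```text
time: 9.27
position: [0.4716, -0.2413, 0.1447]
eef_rot: [[-0.998, -0.061, -0.001], [-0.061, 0.998, 0.001], [0.001, 0.002, -1.0]]
ft_force: [1.5, -1.1, -5.3]
finger_gap: 0.226
gripper_force: 62.0
```

servo_tool(increments="0 0 0.030 0 0 0 0;0 0 0.030 0 0 0 0;0 0 -0.030 0 0 0 0;0 0 -0.030 0 0 0 0;0 0 0.015 0 0 0 0;0 0 0.015 0 0 0 0;0 0 0 0 0 0 0;0 0 0 0 0 0 0")

```text
time: 9.93
position: [0.4694, -0.213, 0.145]
eef_rot: [[-0.998, -0.056, -0.001], [-0.056, 0.998, 0.001], [0.001, 0.001, -1.0]]
ft_force: [-0.6, -0.3, -4.8]
finger_gap: 0.223
gripper_force: 63.2
```

```bash
cat > look.py <<'E'
from h import *
import sys
s=manip.state();print(s["time"],np.round(s["position"],3))
ims={c:manip.read_camera(c)["color"] for c in("scene","top")}
a=cv2.resize(ims["scene"][130:340,280:460],(386,450),interpolation=2); b=cv2.resize(ims["top"][130:300,320:480],(414,450))
cv2.imwrite(f"pics/{sys.argv[1]}.png",np.hstack([a,b])[:,:,::-1])
for n in("nut","bearing"):
  for c in("scene","top"): print(n,c,[(np.round(d["point"],3).tolist(),round(d["score"],2)) for d in manip.spot_in(n,c)])
E
python3 look.py t2
```

```text
9.9333 [ 0.469 -0.213  0.145]
nut scene []
nut top []
bearing scene [([0.491, -0.21, 0.089], 0.84), ([0.521, 0.362, 0.014], 0.78), ([0.537, 0.052, 0.013], 0.5)]
bearing top [([0.527, 0.362, 0.012], 0.88), ([0.512, -0.192, 0.089], 0.79), ([0.545, 0.058, 0.013], 0.78)]
```

View pics/t2.png

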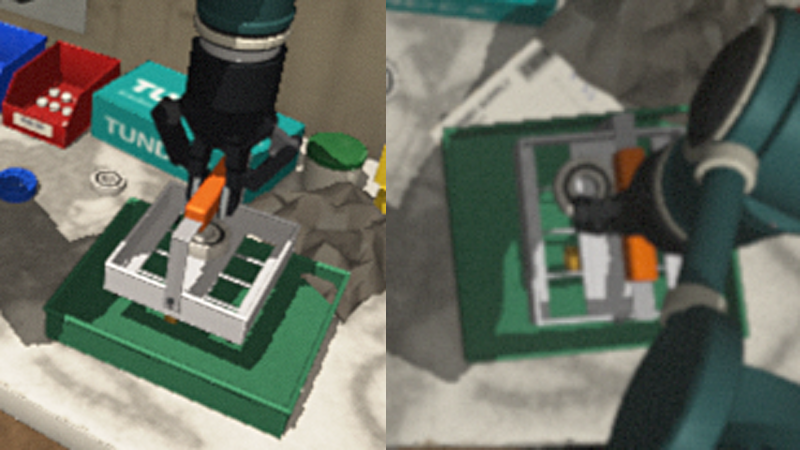

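The nut has left the deck. It shows below the sieve at (172,320) in the scene half and through a hole at (572,258) in the top half. The bearing is still in. I'll lift a little to confirm.

servo_tool(increments="0 0 0 -0.003 0 0 0;0 0 0 -0.006 0 0 0;0 0 0 -0.008 0 0 0;0 0 0 -0.008 0 0 0;0 0 0 -0.006 0 0 0;0 0 0 -0.003 0 0 0;0 0 0 0 0 0 0")

```text
time: 10.82
position: [0.4708, -0.2149, 0.181]
eef_rot: [[-0.998, -0.055, 0.003], [-0.055, 0.998, -0.001], [-0.003, -0.001, -1.0]]
ft_force: [0.2, -0.2, -5.6]
finger_gap: 0.228
gripper_force: 63.2
```

```bash
python3 look.py t3; python3 - <<'E'
from h import *
for c,roi in(("scene",(280,230,460,340)),("top",(320,130,480,300))):
    im=manip.read_camera(c); h=cv2.cvtColor(im["color"],cv2.COLOR_RGB2HSV); m=cv2.inRange(h,(12,120,60),(32,255,255)); x0,y0,x1,y1=roi
    k=0*m;k[y0:y1,x0:x1]=m[y0:y1,x0:x1]; n,l,st,ce=cv2.connectedComponentsWithStats(k)
    for i in range(1,n):
        if st[i,4]>4: print(c,st[i,4],ce[i].round(),ray(im,ce[i],.018).round(3))
E
```

```text
10.8167 [ 0.471 -0.215  0.181]
nut scene [([0.444, -0.2, 0.025], 0.42)]
nut top [([0.448, -0.196, 0.031], 0.45)]
bearing scene [([0.493, -0.211, 0.124], 0.86), ([0.518, 0.36, 0.01], 0.79), ([0.538, 0.054, 0.01], 0.58)]
bearing top [([0.527, 0.363, 0.013], 0.87), ([0.509, -0.191, 0.124], 0.77), ([0.545, 0.059, 0.014], 0.63)]
scene 70 [360. 275.] [[ 0.451 -0.199  0.018]]
scene 199 [290. 333.] [[ 0.24  -0.161  0.018]]
top 71 [419. 189.] [[ 0.537 -0.27   0.018]]
top 164 [425. 226.] [[ 0.452 -0.277  0.018]]
top 48 [392. 227.] [[ 0.45  -0.202  0.018]]
```

Both views put the nut on the tray floor at about (0.450, -0.200). The bearing is still in the sieve, so I'll carry it back to its original spot.

servo_tool(increments="0 -0.0005 0.004 0 0 0 0;0 -0.001 0.008 0 0 0 0;0 -0.0015 0.012 0 0 0 0;0 -0.002 0.016 0 0 0 0;0 -0.0026 0.020 0 0 0 0;0 -0.003 0.0234 0 0 0 0;0 -0.003 0.0234 0 0 0 0;0 -0.003 0.0234 0 0 0 0")

```text
time: 11.88
position: [0.4789, -0.0813, 0.1793]
eef_rot: [[-0.998, -0.055, -0.0], [-0.055, 0.998, 0.001], [-0.0, 0.001, -1.0]]
ft_force: [-0.3, 0.0, -4.0]
finger_gap: 0.227
gripper_force: 63.2
```

servo_tool(increments="0 -0.003 0.0234 0 0 0 0;0 -0.003 0.0234 0 0 0 0;0 -0.003 0.0234 0 0 0 0;0 -0.003 0.0234 0 0 0 0;0 -0.003 0.0234 0 0 0 0;0 -0.003 0.0234 0 0 0 0;0 -0.003 0.0234 0 0 0 0;0 -0.003 0.0234 0 0 0 0")

```text
time: 12.55
position: [0.4921, 0.1071, 0.1793]
eef_rot: [[-0.998, -0.056, -0.0], [-0.056, 0.998, 0.001], [0.0, 0.001, -1.0]]
ft_force: [1.2, -0.4, -5.1]
finger_gap: 0.227
gripper_force: 63.2
```

servo_tool(increments="0 -0.003 0.0234 0 0 0 0;0 -0.003 0.0234 0 0 0 0;0 -0.0026 0.020 0 0 0 0;0 -0.002 0.016 0 0 0 0;0 -0.0015 0.012 0 0 0 0;0 -0.001 0.008 0 0 0 0;0 -0.0005 0.004 0 0 0 0;0 0 0 0 0 0 0")

```text
time: 13.22
position: [0.5003, 0.2129, 0.1792]
eef_rot: [[-0.998, -0.056, -0.0], [-0.056, 0.998, -0.0], [0.0, -0.0, -1.0]]
ft_force: [-0.8, -1.0, -6.0]
finger_gap: 0.223
gripper_force: 63.2
```

servo_tool(increments="0 0 0 0 0 0 0.02;0 0 0 0 0 0 0.04;0 0 0 0 0 0 0.06;0 0 0 0 0 0 0.06;0 0 0 0 0 0 0.06;0 0 0 0 0 0 0.04;0 0 0 0 0 0 0.02;0 0 0 0 0 0 0")

```text
time: 13.88
position: [0.5006, 0.2113, 0.1793]
eef_rot: [[-0.97, 0.244, -0.0], [0.244, 0.97, -0.0], [0.0, -0.0, -1.0]]
ft_force: [0.4, -0.2, -6.0]
finger_gap: 0.222
gripper_force: 63.2
```

servo_tool(increments="0 0 0 0.005 0 0 0;0 0 0 0.012 0 0 0;0 0 0 0.015 0 0 0;0 0 0 0.015 0 0 0;0 0 0 0.012 0 0 0;0 0 0 0.010 0 0 0;0 0 0 0.006 0 0 0;0 0 0 0 0 0 0")

```text
time: 14.55
position: [0.4992, 0.2117, 0.1021]
eef_rot: [[-0.97, 0.242, -0.003], [0.242, 0.97, -0.001], [0.003, -0.002, -1.0]]
ft_force: [-0.5, -0.3, -5.2]
finger_gap: 0.229
gripper_force: 63.2
```

servo_tool(increments="0 0 0 0.004 0 0 0;0 0 0 0.006 0 0 0;0 0 0 0.004 0 0 0;0 0 0 0.002 0 0 0;0 0 0 0.001 0 0 0;0 0 0 0 0 0 0")

```text
time: 15.05
position: [0.5005, 0.2121, 0.0871]
eef_rot: [[-0.97, 0.242, -0.0], [0.242, 0.97, -0.0], [0.0, -0.0, -1.0]]
ft_force: [0.0, -0.9, -5.9]
finger_gap: 0.221
gripper_force: 63.2
```

servo_tool(increments="0 0 0 0.001 0 0 0;0 0 0 0.001 0 0 0;0 0 0 0.001 0 0 0;0 0 0 0 0 0 0;0 0 0 0 0 0 0")

```text
time: 15.47
position: [0.5005, 0.2122, 0.0843]
eef_rot: [[-0.97, 0.242, -0.0], [0.242, 0.97, -0.0], [0.0, -0.0, -1.0]]
ft_force: [0.7, -0.1, -5.8]
finger_gap: 0.227
gripper_force: 63.2
```

servo_tool(increments="0 0 0 0.0005 0 0 0;0 0 0 0.0005 0 0 0;0 0 0 0 0 0 0;0 0 0 0 0 0 0")

```text
time: 15.8
position: [0.5007, 0.2122, 0.0835]
eef_rot: [[-0.97, 0.242, 0.0], [0.242, 0.97, 0.0], [-0.0, 0.0, -1.0]]
ft_force: [-0.5, -0.2, -3.7]
finger_gap: 0.227
gripper_force: 63.5
```

Contact is starting, so I'll ease down another 0.7 mm and open.

servo_tool(increments="0 0 0 0.0004 0 0 0;0 0 0 0.0003 0 0 0;0 0 0 0 0 0 0;0.022 0 0 0 0 0 0;0.026 0 0 0 0 0 0;0.032 0 0 0 0 0 0;0.045 0 0 0 0 0 0;0.06 0 0 0 0 0 0")

```text
time: 16.47
position: [0.5009, 0.2123, 0.0826]
eef_rot: [[-0.97, 0.242, 0.001], [0.242, 0.97, 0.0], [-0.001, 0.0, -1.0]]
ft_force: [-0.5, 0.8, 0.1]
finger_gap: 0.649
gripper_force: 0.0
```

servo_tool(increments="0.07 0 0 0 0 0 0;0.07 0 0 0 0 0 0;0.07 0 0 -0.005 0 0 0;0.07 0 0 -0.015 0 0 0;0.07 0 0 -0.025 0 0 0;0.07 0 0 -0.03 0 0 0;0.07 0 0 -0.03 0 0 0;0.07 0 0 -0.02 0 0 0")

```text
time: 17.13
position: [0.5017, 0.2126, 0.2112]
eef_rot: [[-0.97, 0.242, 0.004], [0.242, 0.97, 0.001], [-0.003, 0.002, -1.0]]
ft_force: [0.9, 1.2, 0.9]
finger_gap: 0.82
gripper_force: 0.0
```

```bash
python3 - <<'E'
from h import *
ims={c:manip.read_camera(c)["color"] for c in("scene","top")}
a=cv2.resize(ims["scene"][130:340,170:460],(400,290)); b=cv2.resize(ims["top"][130:300,170:480],(400,219)); b=cv2.copyMakeBorder(b,0,71,0,0,0)
cv2.imwrite("pics/e.png",np.hstack([a,b])[:,:,::-1])
for n in("nut","bearing","sieve"):
  for c in("scene","top"): print(n,c,[(np.round(d["point"],3).tolist(),round(d["score"],2)) for d in manip.spot_in(n,c)])
E
```

```text
nut scene [([0.443, -0.204, 0.026], 0.61)]
nut top [([0.446, -0.195, 0.03], 0.45)]
bearing scene [([0.52, 0.365, 0.01], 0.72), ([0.531, 0.214, 0.028], 0.57), ([0.535, 0.053, 0.011], 0.53)]
bearing top [([0.543, 0.062, 0.013], 0.78), ([0.519, 0.371, 0.012], 0.63)]
sieve scene [([0.501, 0.206, 0.032], 0.79)]
sieve top [([0.499, 0.196, 0.01], 0.56)]
```

View pics/e.png

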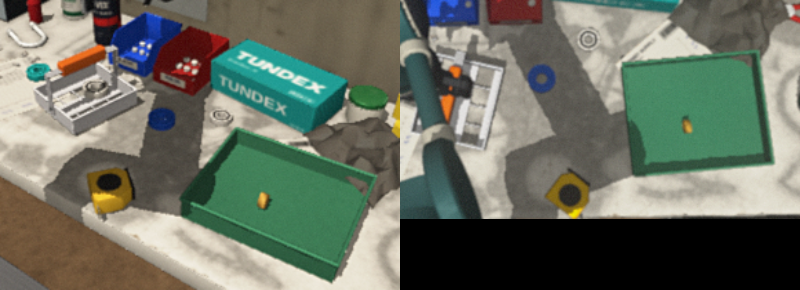

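The sieve stands on the table with the bearing in it at (97,88), and the nut lies in the tray at (263,200), well clear of it. I'll hand the job in.

servo_tool(increments="0.07 0 0 0 0 0 0;0.07 0 0 0 0 0 0;0.07 0 0 0 0 0 0")

```text
time: 17.78
position: [0.5003, 0.2121, 0.2069]
eef_rot: [[-0.97, 0.242, -0.001], [0.242, 0.97, -0.0], [0.001, -0.001, -1.0]]
ft_force: [-0.5, -0.2, 0.3]
finger_gap: 0.814
gripper_force: 0.0
```

```bash
python3 -c "
from cell import manip
print(manip.job_done())"
```

```text
the job is handed in; nothing more can be done
None
```

The nut was shaken into the tray, and the sieve stands back at its original spot, clear of the tray, with the bearing still in it; I handed the job in at about 18 s of the 54 s, and no verdict came back.

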